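# Close up a plaster mould in its press

## Task

Close up the plaster mould in the small press: take the frame plate (the one with the rectangular window) out of its slip case and lower it over the three posts until it lies flat on the base, then lower the cover plate (small round hole) over the posts on top of it, and last swing the lid down and press its front edge until the catch clicks. Lower the plates, do not drop them, and leave the plaster figures and the cup where they stand.

Things in the scene. Friction and masses are not known exactly. Their poses are not given: they have to be found in the camera images.
- press: mould press, wooden base 212 x 100 x 20 mm fixed to the table. Origin: on the table under the middle of the plates' place; x points to the hinge end, z up. Two cheeks (x 0 to 102, y 34 to 42 mm either side, up to z = 68 mm) enclose the two-post half, 4 mm off a plate's sides: fingers reach a seated plate only at the one-post half, where (x -62 to -14) the base is only 42 mm wide
- press_seat (a point): top of the press's base, z = 20 mm over its origin, with the press's axes: a seated frame plate's origin lies here, x axes alike. Round it stand three steel posts, 8 mm thick, 30 mm high, the last 6 mm tapered to 4 mm, at (x, y) = (-42, 0), (42, 17), (42, -17) mm
- frame_plate: light wooden plate 120 x 60 x 12 mm (x, y, z), about 70 g, with a rectangular window 44 x 34 mm in the middle and three 14 mm through holes at (x, y) = (-42, 0), (42, 17), (42, -17) mm. Origin: centre of its underside
- cover_plate: light wooden plate of the same size with the same three holes, but a round 20 mm hole instead of the window, about 90 g; lies flat on the table. Origin: centre of its underside. Seated, its underside is 32 mm above the press's origin
- slip_case: plywood slip case, fixed, with the frame plate in it. Origin: on the table before its mouth; the case fills x 24 to 108 mm, y +-40, up to z = 42 mm of its frame. The plate starts with its centre at x = 36 mm and its x axis pointing out of the mouth: its two-hole end sticks out 48 mm (x -24 to 24), overhanging free
- case_mouth (a point): lower edge of the slip case's mouth, its only opening, at x = 24, z = 20 mm of the case. From here a floor runs back in +x; the inside is 64 mm wide and 16 mm high. The plate lies on this floor and slides out along -x
- press_lid (a joint): hinge of the aluminium lid, a frame 165 mm long, 62 wide, 8 thick, about 120 g. 0 = shut, grows as it opens, to 1.75 rad (1.57 = upright). Stiff: the lid stays where it is left, 1 to 2 N at its edge move it. On the way down it meets the catch at about 0.09 rad; some 5 to 8 N near its edge push it past the catch to 0
- hinge_axis (a point): middle of the lid's hinge axis, which is parallel to the press's y, at x = 90, z = 57 mm of the press; level with the lid's mid-thickness. Shut, the lid runs from here along the press's -x to x = -75 mm, its top at z = 61 mm
- catch_top (a point): top of the spring catch at the press's front end (x = -92, z = 71 mm of the press); the catch is 28 mm wide and stands at x -80 to -103 mm
- lid_press_point (a point): point on the lid's upper (outer) face, on its solid front crossbar, 140 mm from the hinge axis and 25 mm from the lid's edge; there it is best pushed and pressed
- wheel_top (a point): centre of the flat, round top (164 mm across, 54.5 mm above the table) of the grey banding wheel on the left of the table, fixed and empty; a plate can be put down here to take it by its other end
- rabbit: white plaster rabbit 51 x 52 x 77 mm, bystander; origin under its centre
- owl: white plaster owl 46 x 55 x 60 mm, bystander; origin under its centre
- frog: white plaster frog 76 x 69 x 38 mm, bystander; origin under its centre
- cup: blue mixing cup 89 mm wide, 62 mm high, bystander; origin under its centre
- star: flat white plaster star 52 x 50 x 13 mm, bystander; origin under its centre
- fir: flat white plaster fir tree 53 x 46 x 14 mm, bystander; origin under its centre
- shell: white plaster shell 43 x 67 x 21 mm, bystander; origin under its centre

How it is judged:
By the outcome, as a careful person would: the job done as asked, in the order asked, and still so for the second after the job is handed in, with the robot touching nothing.
It also fails if it takes over 72 s, if anything falls off the work surface, if the arm or the gripper's body presses on something with over 40 N, if the wrist force passes 120 N, or if a joint passes its speed limit or range.

## Robot

A 6-joint arm with a two-finger parallel gripper is mounted at the origin on a cart in front of the work surface, level with it; the furniture and walls round the work are solid. World frame = base frame: x ahead of the robot, y to its left, z up, the work surface at z = 0. Lengths are in m, angles in rad, forces in N, time in s.
With the tool pointing down it reaches from about 0.275 to 0.85 m from the base axis. Payload 19 kg.
Tool frame: the origin (TCP) lies on the front face of the gripper's body, between the roots of the fingers; the fingertips stand 73 mm ahead of it and the grasp point (between the pads) lies arm.hold_point_z ahead of it (arm.hold_point_z is the distance from the TCP to the grasp point, in m); z points along the fingers, y is the line along which they close (so a half turn about z gives the same grasp; the last joint's range is limited). The gripper opens to 85 mm and grips with 20 to 120 N. Pads are 22 mm wide; open, the fingers measure 114 mm over their backs; the gripper's body (76 mm by 85 mm) begins 54 mm behind the grasp point. The pads swing forward as they close: fully open they stand 13 mm farther back than shut.
Start: joints at [1.075, 0.15, 1.437, -0, 1.554, -0.134], TCP at [0.204, 0.538, 0.304] pointing down, gripper open.
Joint ranges: [-2.8, 2.8], [-0.68, 2.1], [0.12, 2.68], [-1.39, 4.53], [0.16, 2.79], [-2.81, 2.81]. Speed limits (rad/s): [1.89, 1.89, 2.22, 3.01, 3.01, 3.01].

## Interface

Orientations are given as a unit quaternion [x, y, z, w].
In Python, from cell import arm gives the robot as it stands.
- The arm moves only by the shell command python3 jog.py 'ROWS' [OPENING] [FORCE]. ROWS is rows parted by semicolons, their numbers by spaces, 1 to 12 of them, each of 6 numbers: dx, dy, dz in m, then a rotation vector rx, ry, rz in rad; each row is the pose to reach, as a shift and turn from the pose commanded when the command began, along the tool's axes at that moment; what a row does not reach only later rows make up. A row lasts 1/12 s, in which the tool goes at most 0.0417 m and 0.125 rad, less where a joint would pass 70% of its speed; a pose out of reach is approached as far as the arm can. OPENING is the opening from 0.0 (shut) to 1.0 (fully open), set as the command begins (- or left out keeps the last). The fingers move at their own pace and stop on an object; FORCE is the grip in N (left out, the last holds). Time passes only in rows, so rows that do not move let the fingers close. It prints the time, the measured TCP pose, the force, the opening and the grip force at its end.
- arm.read_state(): the state, without advancing time (a new reading comes with each control period).
- arm.get_image(name): name is "scene" or "top" or "wrist"; returns a dict with "color" (420x560x3 uint8, blue, green, red), "K" (3x3 intrinsics, pixels), "eye" and "attitude" of the camera in the world. Camera axes: x right, y down, z forward; pixel columns grow to the right and rows downward; lengths in m; the calibration is good to about 2 mm. A picture is of the moment at which its call begins. There is no depth.
- arm.close_job(): hands the job in; it is judged then, once.
The state is a dict: "time_s": time; "joint_pos": joint angles; "qd": joint speeds; "effort": joint torques, N m; "tcp_pos": TCP position; "ee_rot": TCP orientation; "force": force on the tool from outside, world axes, zero at the start; "moment": the same for the moment, N m; "gripper_width": opening from 0.0 (shut) to 1.0 (fully open); "gripper_force": force on a finger pad.
Only numpy, scipy, OpenCV 4.12 (cv2) and the standard library are available. Lean on these libraries where they do the work, as an engineer would, in place of code of your own. Each camera call takes 0.05 s, during which the arm holds its last target. There are 200 camera calls.

## Working session

There is one attempt and no reset: what is moved stays moved. The work goes in short steps, Python scripts to look and compute and a shell command to move; the robot and the scene stay as the last step left them, time stands still between calls to the robot, and variables do not carry over. Pictures are saved under pics/ and viewed, at most 10 in all, crops included, and the job is handed in when it is done.

```bash
ls; mkdir -p pics; python3 - <<'E'
from cell import arm
import cv2,numpy as np
for n in("scene","top"):
    d=arm.get_image(n);cv2.imwrite(f"pics/{n}0.png",d["color"]);print(n,d["K"],d["eye"],d["attitude"])
    np.savez(f"pics/{n}0.npz",**d)
s=arm.read_state();print(s,arm.hold_point_z)
E
```

```text
cell.py
jog.py
pics
scene [[460.36431969   0.         281.78417061]
 [  0.         460.36431969 204.80821645]
 [  0.           0.           1.        ]] [-0.01572802 -1.0988995   1.21759937] [ 0.89504483 -0.21017905  0.09742574 -0.38108758]
top [[517.13225038   0.         275.66096276]
 [  0.         517.13225038 204.77918187]
 [  0.           0.           1.        ]] [ 0.34691704 -0.05187812  1.52026166] [ 0.71258954 -0.69836494  0.04251949 -0.05191007]
{'time_s': 0.1, 'joint_pos': array([ 1.07501374e+00,  1.50933838e-01,  1.43794411e+00,  1.00444427e-05,
        1.55380315e+00, -1.33997238e-01]), 'qd': array([-0.00020939, -0.00143445, -0.0013575 , -0.0009054 ,  0.00104661,
        0.00132758]), 'effort': array([ 4.51673346e-03, -7.14369965e+01, -5.71803796e+01, -2.85489723e-04,
        7.03085039e-03, -5.85291082e-05]), 'tcp_pos': array([0.20346592, 0.53764899, 0.3033484 ]), 'ee_rot': array([ 1.79907812e-01,  9.83683325e-01, -5.15910760e-04, -1.73327529e-04]), 'force': array([-0.36549486,  0.16253557, -0.16131893]), 'moment': array([-0.03412662, -0.01124691,  0.01675773]), 'gripper_force': 0.0, 'gripper_width': 0.9984454866345867} 0.0539
```

View pics/scene0.png

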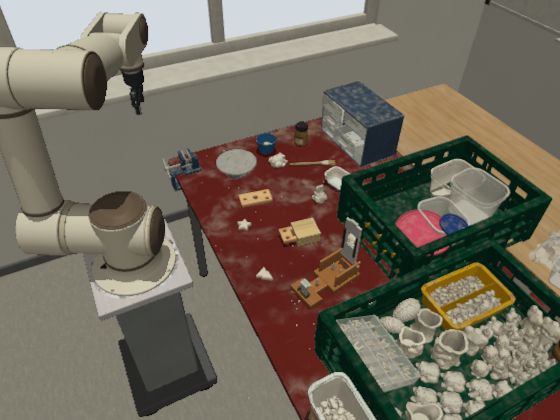

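View pics/top0.png

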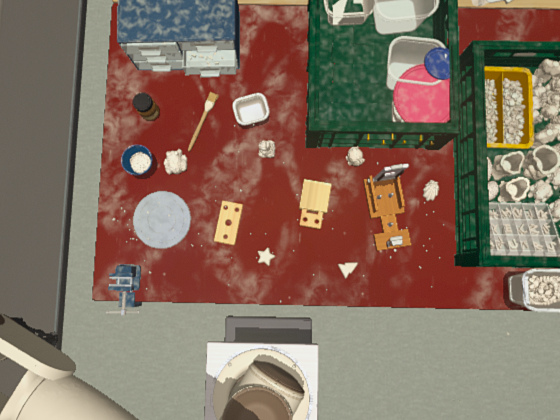

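The top image shows the cover plate near (228,222), the slip case near (315,200) with the frame plate's two-hole end sticking out toward the robot, the press near (390,210) with the lid upright, and the wheel at (162,219). The next step is to zoom in for exact points.

```bash
python3 - <<'E'
import cv2
t=cv2.imread("pics/top0.png")[150:262,205:420]; cv2.imwrite("pics/topc.png",cv2.resize(t,None,fx=3.7,fy=3.7,interpolation=cv2.INTER_CUBIC))
t=cv2.imread("pics/scene0.png")[180:310,230:370]; cv2.imwrite("pics/scenec.png",cv2.resize(t,None,fx=4.5,fy=4.5,interpolation=cv2.INTER_CUBIC))
E
```

```text
(no output)
```

View pics/topc.png

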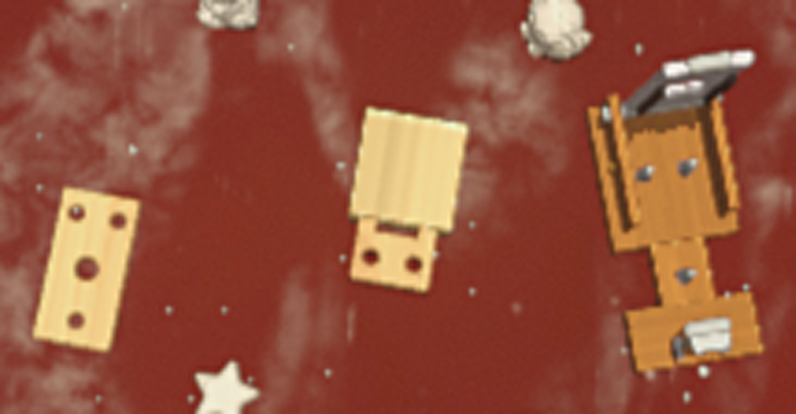

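The crop shows these points:
- Cover plate: holes at (76,212) and (118,220), with the single hole at (76,320) on the robot's side.
- Frame plate: holes at (370,257) and (414,264).
- Press: posts at (645,172), (688,167) and (685,275).
- Lid: upright at the far end.

From these I can compute coarse poses.

```bash
cat > h.py <<'E'
import numpy as np,cv2
from scipy.spatial.transform import Rotation as R
def ray(d,p):
    K=np.array(d["K"]);v=np.linalg.inv(K)@np.array([p[0],p[1],1.]);return np.array(d["eye"]),R.from_quat(d["attitude"]).as_matrix()@v
def onz(d,p,z):
    e,v=ray(d,p);return e+v*(z-e[2])/v[2]
def proj(d,P):
    P=np.atleast_2d(P);q=(P-d["eye"])@R.from_quat(d["attitude"]).as_matrix();q=q@np.array(d["K"]).T;return q[:,:2]/q[:,2:]
def tri(obs):
    A=0;b=0;L=[]
    for d,p in obs:
        e,v=ray(d,p);v=v/np.linalg.norm(v);M=np.eye(3)-np.outer(v,v);A=A+M;b=b+M@e;L.append((e,M))
    X=np.linalg.solve(A,b);return X,max(np.linalg.norm(M@(X-e)) for e,M in L)
def grab(n,f):
    from cell import arm
    d=arm.get_image(n);np.savez(f"pics/{f}.npz",**d);cv2.imwrite(f"pics/{f}.png",d["color"]);return d
def tool(P,yaw):
    """jog shift for TCP -> world P, tool down, closing line (tool y) at world yaw (mod pi)"""
    from cell import arm
    s=arm.read_state();r=R.from_quat(s["ee_rot"]);t=r.inv().apply(np.array(P)-s["tcp_pos"])
    y=r.apply([0,1,0]);a=np.arctan2(y[1],y[0]);dy=(yaw-a+np.pi/2)%np.pi-np.pi/2
    print("shift",t.round(4),"world dyaw",round(dy,4),"rz tool",round(-dy,4),"j",s["joint_pos"].round(2))
E
python3 - <<'E'
from h import *
d=dict(np.load("pics/top0.npz"))
c=lambda p:(p[0]/3.7+205-.36,p[1]/3.7+150-.36)
for n,z,ps in(("cover",.012,[(76,212),(118,220),(87,268),(76,320)]),("frame",.032,[(370,257),(414,264)]),("caseroof",.042,[(368,108),(466,125),(350,215),(452,232)]),("posts",.05,[(645,170),(688,165),(685,273)]),("basefront",.02,[(640,372),(764,350)]),("lidtop",.22,[(670,68),(748,58)])):
    print(n,[onz(d,c(p),z)[:2].round(4).tolist() for p in ps])
print("wheel",onz(d,(162,219),.0545).round(4))
print("crate",onz(d,(306,135),.2),onz(d,(306,135),.0),onz(d,(457,150),.2))
for n in ("scene","top"):
    dd=dict(np.load(f"pics/{n}0.npz"));print(R.from_quat(dd["attitude"]).as_matrix().round(2).tolist())
from cell import arm
w=grab("wrist","w0");print(w["K"],w["eye"],w["attitude"]);s=arm.read_state();r=R.from_quat(s["ee_rot"]);print(r.inv().apply(w["eye"]-s["tcp_pos"]),(r.inv()*R.from_quat(w["attitude"])).as_matrix().round(3))
# goal: above between case and press
tool([.40,-.10,.36],np.pi/2)
E
```

```text
cover [[0.5402, 0.1188], [0.5344, 0.0852], [0.4956, 0.1086], [0.4542, 0.1159]]
frame [[0.5067, -0.1146], [0.5018, -0.149]]
caseroof [[0.623, -0.111], [0.611, -0.1879], [0.5382, -0.0982], [0.5264, -0.1776]]
posts [[0.5767, -0.326], [0.5813, -0.3593], [0.4971, -0.3563]]
basefront [[0.4219, -0.3268], [0.441, -0.4235]]
lidtop [[0.6218, -0.3119], [0.6298, -0.3657]]
wheel [0.4965 0.2936 0.0545]
crate [ 0.71035426 -0.10810753  0.2       ] [ 0.76540959 -0.11662545  0.        ] [ 0.67718871 -0.50128051  0.2       ]
[[0.89, -0.3, 0.33], [-0.45, -0.62, 0.64], [0.01, -0.72, -0.69]]
[[0.02, -0.99, 0.13], [-1.0, -0.02, 0.01], [-0.01, -0.13, -0.99]]
[[372.89924541   0.         279.34620471]
 [  0.         372.89924541 203.80651917]
 [  0.           0.           1.        ]] [0.13294457 0.5636475  0.37275171] [0.81346909 0.56184696 0.08521714 0.12383081]
[ 0.07516764 -0.00073221 -0.06929981] [[-0.    -0.955 -0.297]
 [ 1.    -0.     0.   ]
 [-0.    -0.297  0.955]]
shift [-0.4095 -0.5269 -0.0562] world dyaw 0.3618 rz tool -0.3618 j [ 1.08  0.15  1.44  0.    1.55 -0.13]
```

```bash
T="-0.34 -0.34 0 0 0 -0.36"; python3 jog.py "-0.34 -0.34 0 0 0 -0.36;-0.34 -0.34 0 0 0 -0.36;-0.34 -0.34 0 0 0 -0.36;-0.34 -0.34 0 0 0 -0.36;-0.34 -0.34 0 0 0 -0.36;-0.34 -0.34 0 0 0 -0.36;-0.34 -0.34 0 0 0 -0.36;-0.34 -0.34 0 0 0 -0.36;-0.34 -0.34 0 0 0 -0.36;-0.34 -0.34 0 0 0 -0.36;-0.34 -0.34 0 0 0 -0.36;-0.34 -0.34 0 0 0 -0.36"; python3 - <<'E'
from h import *
grab("wrist","w1");tool([.40,-.06,.27],np.pi/2)
E
```

```text
time_s: 1.15
tcp_pos: [0.4016, 0.0968, 0.304]
ee_rot: [0.001, 1.0, -0.0, 0.0]
force: [0.3, 0.7, -0.6]
gripper_width: 0.997
gripper_force: 0.0
shift [ 0.0026 -0.1533  0.0341] world dyaw 0.005 rz tool -0.005 j [ 0.04 -0.19  1.77 -0.    1.56 -1.52]
```

```bash
python3 jog.py "0 -0.155 0 0 0 0;0 -0.155 0 0 0 0;0 -0.155 0 0 0 0;0 -0.155 0 0 0 0;0 -0.155 0 0 0 0"; python3 -c "
from h import *
grab('wrist','w2')"; python3 jog.py "0.02 -0.22 0 0 0 0;0.02 -0.22 0 0 0 0;0.02 -0.22 0 0 0 0;0.02 -0.22 0 0 0 0;0.02 -0.22 0 0 0 0;0.02 -0.22 0 0 0 0;0.02 -0.22 0 0 0 0"; python3 - <<'E'
from h import *
grab("wrist","w3")
a=[cv2.rotate(cv2.imread(f"pics/w{i}.png"),cv2.ROTATE_180) for i in(1,2,3)]
cv2.imwrite("pics/w23.png",cv2.resize(np.vstack(a[1:]),None,fx=.71,fy=.71))
cv2.imwrite("pics/w2r.png",a[1])
E
```

```text
time_s: 1.62
tcp_pos: [0.4006, -0.0597, 0.3037]
ee_rot: [0.003, 1.0, -0.001, -0.0]
force: [-0.3, 1.4, -0.2]
gripper_width: 0.999
gripper_force: 0.0
time_s: 2.25
tcp_pos: [0.3804, -0.2775, 0.3033]
ee_rot: [0.002, 1.0, 0.0, -0.001]
force: [-0.8, 1.4, -1.3]
gripper_width: 1.003
gripper_force: 0.0
```

View pics/w23.png

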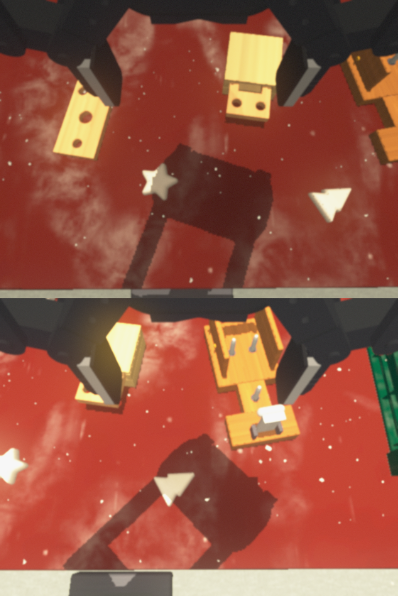

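The wrist views (upside-down originals, rotated here) show the cover, the case mouth with two frame holes, and the press's posts and catch all clearly. I'll make one magnified composite to pick points from.

```bash
python3 - <<'E'
from h import *
L=lambda f:dict(np.load(f"pics/{f}.npz"))
cov=[.4956,.1086,.012];fr=[.515,-.135,.032];pr=[.535,-.348,.045]
for f in("w1","w2","w3"):
    print(f,[proj(L(f),p).round()[0].tolist() for p in(cov,fr,pr)])
cells=[]
for f,P in(("w1",cov),("w2",cov),("w1",fr),("w2",fr),("w3",pr),("w2",pr)):
    d=L(f);u,v=proj(d,P)[0];w,h=88,100
    x0=int(np.clip(u-w/2,0,560-w));y0=int(np.clip(v-h/2,0,420-h))
    c=cv2.resize(d["color"][y0:y0+h,x0:x0+w],None,fx=3,fy=3,interpolation=cv2.INTER_CUBIC);print(f,x0,y0)
    cells.append(c)
cv2.imwrite("pics/comp.png",np.vstack([np.hstack(cells[:3]),np.hstack(cells[3:])]))
E
```

```text
w1 [[292.0, 255.0], [55.0, 281.0], [-160.0, 306.0]]
w2 [[440.0, 255.0], [208.0, 282.0], [-4.0, 307.0]]
w3 [[640.0, 272.0], [418.0, 299.0], [212.0, 324.0]]
w1 247 204
w2 395 205
w1 10 231
w2 163 232
w3 167 273
w2 0 257
```

View pics/comp.png

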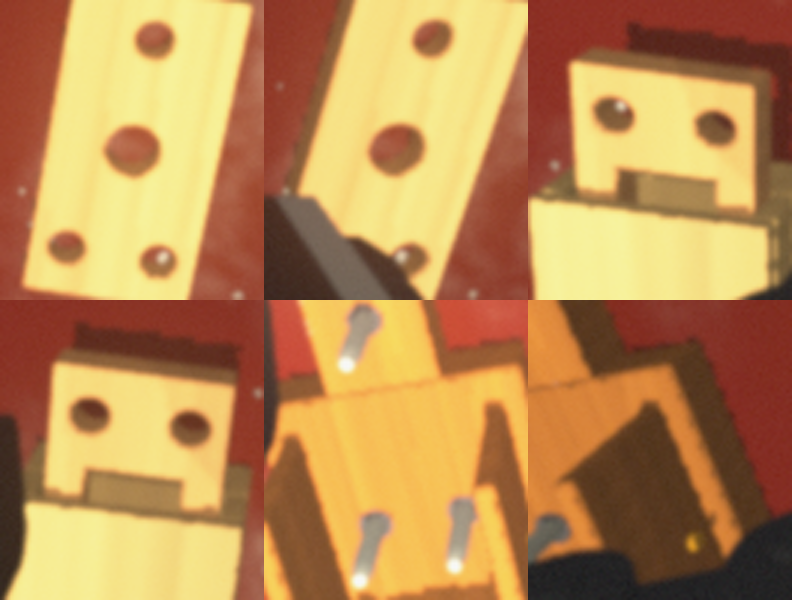

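The magnified view shows:
- Cover: single hole at (155,40) in cell 1, two holes at (66,247) and (158,261).
- Frame: holes at (86,114) and (188,128) in the w1 cell, and at (90,115) and (190,128) in the w2 cell.
- Posts: tips at (82,65), (95,280) and (190,265) in the w3 cell.

```bash
python3 - <<'E'
from h import *
L=lambda f:dict(np.load(f"pics/{f}.npz"))
c=lambda p,x,y:((p[0]-1)/3+x,(p[1]-1)/3+y)
w1,w2,w3,top=map(L,("w1","w2","w3","top0"))
print("cover tri",tri([(w1,c((155,40),247,204)),(w2,c((168,39),395,205))]),tri([(w1,c((133,151),247,204)),(w2,c((133,149),395,205))]))
cv=[onz(w1,c(p,247,204),.012) for p in((155,40),(133,151),(66,247),(158,261))];print(np.round(cv,4))
print("frame tri",tri([(w1,c((86,114),10,231)),(w2,c((90,115),163,232))]),tri([(w1,c((188,128),10,231)),(w2,c((190,128),163,232))]))
f=[(onz(w1,c(a,10,231),.032)+onz(w2,c(b,163,232),.032))/2 for a,b in(((86,114),(90,115)),((188,128),(190,128)))];print(np.round(f,4))
t=lambda p:(p[0]/3.7+205-.36,p[1]/3.7+150-.36)
p=[onz(w3,c(q,167,273),.050) for q in((82,65),(95,280),(190,265))];print("posts",np.round(p,4))
for q,tt in(((82,65),(685,273)),((95,280),(688,164)),((190,265),(645,170))):print(tri([(w3,c(q,167,273)),(top,t(tt))]))
b=[onz(w3,c(q,167,273),.02) for q in((106,15),(112,215),(198,200))];print("bases",np.round(b,4))
M=np.array([[-.042,0],[.042,.017],[.042,-.017]])
def fit(m,q):
    m=np.array(m);q=np.array(q)[:,:2];a=m-m.mean(0);b=q-q.mean(0)
    y=np.arctan2((a[:,0]*b[:,1]-a[:,1]*b[:,0]).sum(),(a*b).sum());r=R.from_euler("z",y).as_matrix()[:2,:2]
    o=q.mean(0)-r@m.mean(0);print("fit o",o.round(4),"yaw",round(y,4),"res mm",((m@r.T+o-q)*1e3).round(1).tolist())
for q in(cv,):
    fit([[-.042,0],[0,0],[.042,-.017],[.042,.017]],[q[0],q[1],q[2],q[3]])
fit(M[[0,2,1]],p);fit(M[[0,2,1]],b)
fit([[.042,.017],[.042,-.017]],[f[0],f[1]]);fit([[.042,-.017],[.042,.017]],[f[0],f[1]])
E
```

```text
cover tri (array([0.45386851, 0.11526893, 0.0102227 ]), np.float64(0.00014924364385458005)) (array([0.49503032, 0.10795046, 0.0109211 ]), np.float64(5.713567993064925e-05))
[[0.4531 0.1152 0.012 ]
 [0.4946 0.1079 0.012 ]
 [0.5327 0.0838 0.012 ]
 [0.5385 0.1173 0.012 ]]
frame tri (array([ 0.50154435, -0.14973846,  0.03078761]), np.float64(8.851392227137991e-05)) (array([ 0.50687209, -0.11608947,  0.0306168 ]), np.float64(3.2725633076544844e-05))
[[ 0.5009 -0.1491  0.032 ]
 [ 0.5061 -0.1156  0.032 ]]
posts [[ 0.4977 -0.3623  0.05  ]
 [ 0.5827 -0.3639  0.05  ]
 [ 0.5765 -0.3305  0.05  ]]
(array([ 0.49670446, -0.35890399,  0.05159244]), np.float64(0.002927118258719741))
(array([ 0.58184854, -0.36142383,  0.05075079]), np.float64(0.0022455568962404344))
(array([ 0.57704562, -0.32844415,  0.04890448]), np.float64(0.00219850210268248))
bases [[ 0.4957 -0.3603  0.02  ]
 [ 0.5791 -0.3635  0.02  ]
 [ 0.5727 -0.3311  0.02  ]]
fit o [0.4944 0.1079] yaw -0.1751 res mm [[-0.1, 0.0], [-0.2, -0.0], [0.1, 0.0], [0.2, -0.0]]
fit o [ 0.5385 -0.3548] yaw 0.1823 res mm [[-0.4, -0.1], [0.2, 0.0], [0.2, 0.0]]
fit o [ 0.5354 -0.3539] yaw 0.1641 res mm [[-1.8, -0.5], [0.4, -0.3], [1.3, 0.8]]
fit o [ 0.545  -0.1388] yaw 2.9874 res mm [[-0.0, -0.0], [0.0, 0.0]]
fit o [ 0.462  -0.1259] yaw -0.1542 res mm [[-0.0, -0.0], [0.0, 0.0]]
```

Heights match the text: frame holes at about 31 mm, cover at about 11 mm and post tops at about 50 mm. The frame plate has to be gripped by its two-hole end first and then re-gripped on the wheel. I'll turn the tool half round on the way, so only one flip is needed later.

```bash
python3 jog.py "-0.125 0.145 0.05 0 0 1.5;-0.125 0.145 0.05 0 0 1.5;-0.125 0.145 0.05 0 0 1.5;-0.125 0.145 0.05 0 0 1.5;-0.125 0.145 0.05 0 0 1.5;-0.125 0.145 0.05 0 0 1.5;-0.125 0.145 0.05 0 0 1.5;-0.125 0.145 0.05 0 0 1.5;-0.125 0.145 0.05 0 0 1.5;-0.125 0.145 0.05 0 0 1.5;-0.125 0.145 0.05 0 0 1.5;-0.125 0.145 0.05 0 0 1.5" 0.9; python3 jog.py "0 0 0 0 0 1.5;0 0 0 0 0 1.5;0 0 0 0 0 1.5;0 0 0 0 0 1.5;0 0 0 0 0 1.5;0 0 0 0 0 1.5;0 0 0 0 0 1.5;0 0 0 0 0 1.5;0 0 0 0 0 1.5;0 0 0 0 0 1.5;0 0 0 0 0 1.5;0 0 0 0 0 1.5"; python3 -c "
from h import *
tool([.5055,-.1326,.09],2.9874-np.pi/2)"
```

```text
time_s: 3.3
tcp_pos: [0.5058, -0.1285, 0.2541]
ee_rot: [0.648, 0.762, 0.0, -0.0]
force: [-0.4, 0.0, -0.2]
gripper_width: 0.903
gripper_force: 0.0
time_s: 4.3
tcp_pos: [0.5057, -0.1286, 0.2541]
ee_rot: [0.993, 0.116, 0.0, -0.0]
force: [-0.0, 0.6, 0.1]
gripper_width: 0.897
gripper_force: 0.0
shift [-0.0011  0.0039  0.1641] world dyaw -0.3869 rz tool 0.3869 j [-0.4   0.06  1.64  0.    1.44  0.94]
```

```bash
python3 jog.py "-0.001 0.004 0.04 0 0 0.387;-0.001 0.004 0.08 0 0 0.387;-0.001 0.004 0.08 0 0 0.387;-0.001 0.004 0.08 0 0 0.387;-0.001 0.004 0.12 0 0 0.387;-0.001 0.004 0.15 0 0 0.387;-0.001 0.004 0.165 0 0 0.387;-0.001 0.004 0.172 0 0 0.387;-0.001 0.004 0.176 0 0 0.387" 0.9; python3 - <<'E'
from h import *
d=grab("wrist","w4");
tool([.5055,-.1326,.09],2.9874-np.pi/2)
cv2.imwrite("pics/w4s.png",cv2.resize(d["color"],None,fx=.8,fy=.8))
E
```

```text
time_s: 5.05
tcp_pos: [0.5061, -0.134, 0.0783]
ee_rot: [0.997, -0.073, 0.0, 0.0]
force: [-0.6, 0.5, -0.2]
gripper_width: 0.895
gripper_force: 0.0
shift [-0.0009 -0.0015 -0.0117] world dyaw -0.007 rz tool 0.007 j [-0.41  0.23  1.83 -0.    1.08  1.31]
```

View pics/w4s.png

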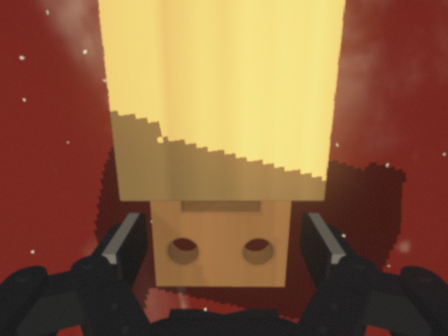

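The wrist view shows the open pads, (140,240) and (305,240), straddling the plate symmetrically, with its two holes at (183,250) and (258,250). I'll touch the table with the fingertips to learn their length at about the plate's width.

```bash
python3 jog.py "-0.001 -0.001 0.003 0 0 0.007;-0.001 -0.001 0.005 0 0 0.007;-0.001 -0.001 0.005 0 0 0.007;-0.001 -0.001 0.006 0 0 0.007;-0.001 -0.001 0.006 0 0 0.007" 0.8|egrep "pos|force:|width"; python3 jog.py "0 0 0.001 0 0 0;0 0 0.002 0 0 0;0 0 0.002 0 0 0" |egrep "pos|force:|width";python3 jog.py "0 0 0.001 0 0 0;0 0 0.002 0 0 0;0 0 0.002 0 0 0" |egrep "pos|force:|width"
```

```text
tcp_pos: [0.505, -0.1338, 0.0723]
force: [-0.4, -0.1, -0.3]
gripper_width: 0.802
gripper_force: 0.0
tcp_pos: [0.5048, -0.1338, 0.0698]
force: [-0.2, -0.4, -0.1]
gripper_width: 0.801
gripper_force: 0.0
tcp_pos: [0.5048, -0.1338, 0.0677]
force: [-0.3, -0.3, -0.0]
gripper_width: 0.799
gripper_force: 0.0
```

```bash
python3 jog.py "0 0 0.001 0 0 0;0 0 0.001 0 0 0" |egrep "pos|force:"; python3 jog.py "0 0 0.001 0 0 0;0 0 0.001 0 0 0" |egrep "pos|force:";python3 jog.py "0 0 0.001 0 0 0;0 0 0.001 0 0 0" |egrep "pos|force:"
```

```text
tcp_pos: [0.5048, -0.1338, 0.0667]
force: [0.9, -0.4, -0.0]
gripper_force: 0.0
tcp_pos: [0.5048, -0.1338, 0.0658]
force: [-0.5, 0.1, 0.7]
gripper_force: 0.0
tcp_pos: [0.5049, -0.1338, 0.0654]
force: [-4.7, 1.4, 8.3]
gripper_force: 4.4
```

Contact came at TCP z = 0.0657 with opening 0.8. I'll raise the tool so the tips end about 1.5 mm below the plate, then grip.

```bash
python3 jog.py "0 0 -0.012 0 0 0;0 0 -0.021 0 0 0;0 0 -0.021 0 0 0"|egrep "pos|force:"; python3 jog.py "0 0 0 0 0 0;0 0 0 0 0 0;0 0 0 0 0 0;0 0 0 0 0 0;0 0 0 0 0 0;0 0 0 0 0 0" 0.5 50; python3 -c "
from h import *
tool([.5048-.1*.988,-.1338+.1*.1535,.0865],2.9874-np.pi/2)"
```

```text
tcp_pos: [0.5056, -0.1341, 0.0877]
force: [0.9, -0.6, 0.8]
gripper_force: 0.0
time_s: 7.27
tcp_pos: [0.5052, -0.1339, 0.0864]
ee_rot: [0.997, -0.078, 0.001, 0.0]
force: [-3.5, 0.6, 14.7]
gripper_width: 0.688
gripper_force: 55.8
shift [-0.1004  0.0002 -0.0002] world dyaw 0.0029 rz tool -0.0029 j [-0.41  0.22  1.82 -0.    1.1   1.32]
```

```bash
python3 jog.py "0 0 -0.001 0 0 0;0 0 -0.001 0 0 0"|egrep "pos|force:"; python3 jog.py "-0.005 0 -0.0005 0 0 0;-0.01 0 -0.0005 0 0 0;-0.015 0 -0.0005 0 0 0"|egrep "pos|force:|width"
```

```text
tcp_pos: [0.5051, -0.1339, 0.0869]
force: [1.8, -0.4, 4.5]
gripper_force: 54.6
tcp_pos: [0.4893, -0.1312, 0.087]
force: [1.4, -0.7, -0.3]
gripper_width: 0.69
gripper_force: 54.3
```

```bash
python3 jog.py "-0.015 0 0 0 0 0;-0.03 0 0 0 0 0;-0.045 0 0 0 0 0;-0.06 0 0 0 0 0;-0.075 0 0 0 0 0;-0.09 0 0 0 0 0;-0.09 0 0 0 0 0"|egrep "pos|force:|width"; python3 -c "
from h import *
tool([.40,-.117,.20],2.9874-np.pi/2)"
```

```text
tcp_pos: [0.3985, -0.1165, 0.0868]
force: [-1.0, 0.1, -1.5]
gripper_width: 0.693
gripper_force: 54.1
shift [ 0.0014  0.0002 -0.1132] world dyaw 0.003 rz tool -0.003 j [-0.47  0.01  2.06 -0.    1.07  1.26]
```

The plate is out of the case. I'll lift it, carry it to the wheel and turn it there.

```bash
python3 jog.py "0 0 -0.04 0 0 0;0 0 -0.08 0 0 -0.1;0 -0.03 -0.1 0 0 -0.2;0.02 -0.06 -0.1 0 0 -0.35;0.04 -0.1 -0.1 0 0 -0.45;0.05 -0.14 -0.1 0 0 -0.6;0.06 -0.18 -0.1 0 0 -0.7;0.07 -0.22 -0.1 0 0 -0.8;0.07 -0.26 -0.1 0 0 -0.9;0.07 -0.3 -0.1 0 0 -1.05;0.07 -0.33 -0.1 0 0 -1.15;0.07 -0.36 -0.1 0 0 -1.3"|egrep "pos|force:|width"; python3 -c "
from h import *
tool([.5295,.271,.19],-.6+np.pi/2)"
```

```text
tcp_pos: [0.5263, 0.2294, 0.1868]
force: [0.6, -0.3, -0.1]
gripper_width: 0.686
gripper_force: 54.8
shift [ 0.0389 -0.0151 -0.0032] world dyaw 1.4165 rz tool -1.4165 j [ 0.28  0.22  1.6  -0.    1.32  0.72]
```

```bash
python3 jog.py "0 0 0 0 0 -0.12;0.01 0 0 0 0 -0.24;0.02 -0.005 0 0 0 -0.36;0.03 -0.01 0 0 0 -0.48;0.039 -0.015 0 0 0 -0.6;0.039 -0.015 0 0 0 -0.72;0.039 -0.015 0 0 0 -0.84;0.039 -0.015 0 0 0 -0.96;0.039 -0.015 0 0 0 -1.08;0.039 -0.015 0 0 0 -1.2;0.039 -0.015 0 0 0 -1.3;0.039 -0.015 0 0 0 -1.416"|egrep "pos|force:|width"; python3 -c "
from h import *
d=grab('wrist','w5')
tool([.5295,.271,.125],-.6+np.pi/2)
cv2.imwrite('pics/w5s.png',cv2.resize(d['color'],None,fx=.8,fy=.8))"
```

```text
tcp_pos: [0.53, 0.2689, 0.1869]
force: [0.3, -0.4, -1.0]
gripper_width: 0.689
gripper_force: 54.8
shift [0.0016 0.0015 0.0619] world dyaw -0.0074 rz tool 0.0074 j [ 0.34  0.26  1.55 -0.    1.33 -0.64]
```

View pics/w5s.png

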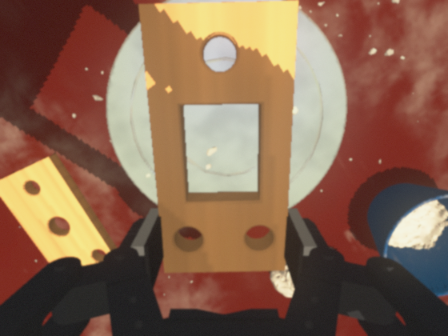

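The plate is held square above the wheel. The wheel's centre appears at (227,108) of the 0.8-scale picture, and the plate's window centre at (221,150).

```bash
python3 -c "
from h import *
from cell import arm
d=dict(np.load('pics/w5.npz'))
print(onz(d,(227/.8,108/.8),.0545)); s=arm.read_state();x=R.from_quat(s['ee_rot']).apply([1,0,0]);print('plate c',s['tcp_pos']+.0403*x, x)
# plate hole-tilt check: holes 2 and window in tool frame, plate underside height
"; python3 jog.py "0.002 0.001 0.035 0 0 0;0.002 0.001 0.05 0 0 0;0.002 0.001 0.05 0 0 0"|egrep "pos|force:|width"
```

```text
[0.48915342 0.29922465 0.0545    ]
plate c [0.4965881  0.29136349 0.18692552] [-8.29480069e-01  5.58536162e-01  4.13779591e-04]
tcp_pos: [0.5276, 0.2704, 0.1336]
force: [-0.4, -0.0, -1.3]
gripper_width: 0.687
gripper_force: 54.8
```

```bash
python3 jog.py "0 0 0.004 0 0 0;0 0 0.008 0 0 0;0 0 0.009 0 0 0;0 0 0.01 0 0 0;0 0 0.01 0 0 0"|egrep "pos|force:"; python3 jog.py "0 0 0.001 0 0 0;0 0 0.001 0 0 0"|egrep "pos|force:";python3 jog.py "0 0 0.001 0 0 0;0 0 0.001 0 0 0"|egrep "pos|force:"
```

```text
tcp_pos: [0.5293, 0.2709, 0.1279]
force: [0.4, -0.3, -1.5]
gripper_force: 54.8
tcp_pos: [0.5292, 0.2709, 0.1266]
force: [-0.3, 0.2, -0.4]
gripper_force: 54.8
tcp_pos: [0.5291, 0.2709, 0.1253]
force: [0.8, -0.3, -0.2]
gripper_force: 54.8
```

```bash
python3 jog.py "0 0 0.001 0 0 0;0 0 0.002 0 0 0;0 0 0.002 0 0 0"|egrep "pos|force:"; python3 jog.py "0 0 0.001 0 0 0;0 0 0.001 0 0 0"|egrep "pos|force:";python3 jog.py "0 0 0.001 0 0 0;0 0 0.001 0 0 0"|egrep "pos|force:"
```

```text
tcp_pos: [0.5291, 0.2708, 0.1231]
force: [0.3, 0.0, -0.0]
gripper_force: 54.8
tcp_pos: [0.5292, 0.2709, 0.1224]
force: [0.7, -0.1, -0.2]
gripper_force: 54.9
tcp_pos: [0.5292, 0.2709, 0.1223]
force: [-5.7, -1.8, 14.2]
gripper_force: 62.9
```

```bash
python3 jog.py "0 0 -0.0005 0 0 0;0 0 -0.0005 0 0 0;0 0 -0.001 0 0 0;0 0 -0.002 0 0 0;0 0 -0.003 0 0 0" 0.92|egrep "pos|force:|width"; python3 jog.py "0.02 0 0 0 0 0;0.04 0 0 0 0 0;0.06 0 0 0 0 0;0.08 0 0 0 0 0;0.08 0 0 0 0 0"|egrep "pos|force:|width"; python3 -c "
from h import *
d=grab('wrist','w6')
from cell import arm;print(arm.read_state()['tcp_pos'])
cv2.imwrite('pics/w6s.png',cv2.resize(d['color'],None,fx=.8,fy=.8))"
```

```text
tcp_pos: [0.5291, 0.2709, 0.1243]
force: [-0.7, -0.2, -0.5]
gripper_width: 0.916
gripper_force: 0.0
tcp_pos: [0.4612, 0.318, 0.1244]
force: [-1.0, -0.4, -0.4]
gripper_width: 0.922
gripper_force: 0.0
[0.46243322 0.31735074 0.1245311 ]
```

```bash
python3 jog.py "0 0 0.001 0 0 0;0 0 0.001 0 0 0;0 0 0.001 0 0 0;0 0 0.001 0 0 0;0 0 0.001 0 0 0;0 0 0.001 0 0 0;0 0 0.001 0 0 0" 0.5 50|egrep "pos|force:|width"; python3 jog.py "0 0 -0.002 0 0 0;0 0 -0.01 0 0 0;0 0 -0.03 0 0 0;0 0 -0.06 0 0 0;0 0 -0.06 0 0 0;0 0 -0.06 0 0 0"|egrep "pos|force:|width"; python3 - <<'E'
from h import *
from cell import arm
d=grab('wrist','w7');s=arm.read_state();r=R.from_quat(s['ee_rot'])
# plate model overlay: origin at tool (x=-.0403?,y=0,z=.067), plate x = -tool x
cv2.imwrite('pics/w7s.png',cv2.resize(d['color'],None,fx=1,fy=1))
for m in([-.042,0],[.042,.017],[.042,-.017]):
    P=s['tcp_pos']+r.apply([-(m[0]+.04),m[1],.067-.012]);print(m,proj(d,P)[0].round(1))
tool([.5385-.04*np.cos(.18),-.3548-.04*np.sin(.18),.19],.18+np.pi/2)
E
```

```text
tcp_pos: [0.4641, 0.3162, 0.1236]
force: [-1.6, 2.2, 5.4]
gripper_width: 0.687
gripper_force: 54.1
tcp_pos: [0.4643, 0.3166, 0.1853]
force: [0.1, -0.5, -1.3]
gripper_width: 0.687
gripper_force: 53.9
[-0.042, 0] [279.1 288. ]
[0.042, 0.017] [317.2 454.6]
[0.042, -0.017] [241.2 454.8]
shift [-0.4166 -0.5365 -0.0062] world dyaw 0.788 rz tool -0.788 j [ 0.46  0.19  1.64 -0.    1.31 -0.5 ]
```

View pics/w7s.png

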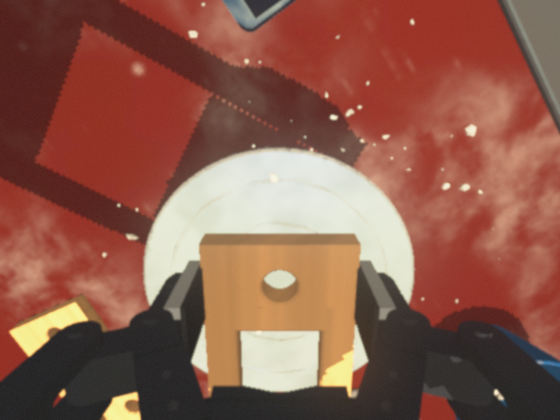

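The hole shows at (280,285), within 3 px (1 mm) of prediction, and the plate is square in the grip. I'll carry it to the press and aim to see the front post through the plate's hole from a hover.

```bash
python3 jog.py "-0.02 -0.025 0 0 0 -0.05;-0.045 -0.06 0 0 0 -0.1;-0.07 -0.09 0 0 0 -0.15;-0.095 -0.125 0 0 0 -0.2;-0.12 -0.155 0 0 0 -0.25;-0.14 -0.19 0 0 0 -0.3;-0.165 -0.22 0 0 0 -0.35;-0.19 -0.25 0 0 0 -0.4;-0.21 -0.28 0 0 0 -0.45;-0.235 -0.31 0 0 0 -0.5;-0.255 -0.34 0 0 0 -0.55;-0.28 -0.375 0 0 0 -0.6"|egrep "pos|force:|width"; python3 -c "
from h import *
tool([.4794,-.3643,.145],.175+np.pi/2)"
```

```text
tcp_pos: [0.4784, -0.1513, 0.1826]
force: [1.5, 0.6, -1.8]
gripper_width: 0.684
gripper_force: 53.9
shift [-0.0021 -0.213   0.0374] world dyaw 0.1801 rz tool -0.1801 j [-0.46  0.07  1.77  0.    1.3  -2.03]
```

```bash
python3 jog.py "0 -0.03 0 0 0 -0.1;0 -0.06 0 0 0 -0.18;0 -0.1 0 0 0 -0.18;0 -0.14 0.01 0 0 -0.18;0 -0.18 0.02 0 0 -0.18;0 -0.205 0.035 0 0 -0.18;0 -0.21 0.037 0 0 -0.18;0 -0.21 0.037 0 0 -0.18"|egrep "pos|force:|width"; python3 - <<'E'
from h import *
from cell import arm
tool([.4794,-.3643,.142],.175+np.pi/2)
d=grab('wrist','w8');s=arm.read_state();r=R.from_quat(s['ee_rot'])
hs=proj(d,s['tcp_pos']+r.apply([.003,.0004,.055]))[0];pp=proj(d,[[.4961,-.3613,.05],[.4977,-.3623,.05]]);print(hs,pp)
x,y=int(hs[0]),int(hs[1])
c=d["color"][max(y-130,0):y+40,x-140:x+140];print(x-140,max(y-130,0),c.shape)
cv2.imwrite('pics/w8c.png',cv2.resize(c,None,fx=2.85,fy=2.85,interpolation=cv2.INTER_CUBIC))
E
```

```text
tcp_pos: [0.4765, -0.3609, 0.1441]
force: [-0.2, 0.5, -0.9]
gripper_width: 0.689
gripper_force: 54.0
shift [-0.0023 -0.0038  0.0021] world dyaw 0.005 rz tool -0.005 j [-0.78  0.3   1.59 -0.    1.26 -2.52]
[285.47621919 292.90970525] [[273.20744108 289.04226118]
 [270.68568145 291.56961161]]
145 162 (170, 280, 3)
```

View pics/w8c.png

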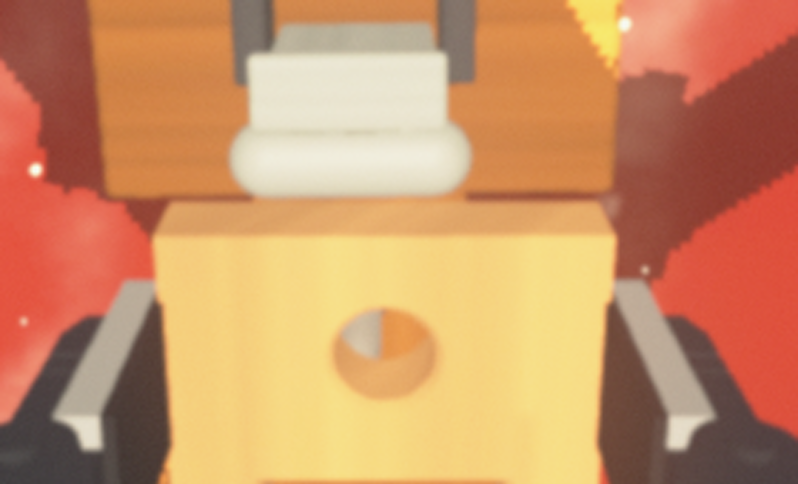

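Through the plate's hole (rim centre (385,353)) the front post appears as the grey strip left of x=380, so its axis is near x=355. That puts it about 4.7 mm to the tool's -y and agrees with the earlier post fit. The catch, centred at about 348, confirms a yaw of about 0.18.

```bash
python3 - <<'E'
from h import *
from cell import arm
s=arm.read_state();print(s['tcp_pos'])
tool([.5012,-.3620,.130],.18+np.pi/2)
E
```

```text
[ 0.47701976 -0.35980095  0.14522315]
shift [-0.0235 -0.0063  0.0152] world dyaw 0.0089 rz tool -0.0089 j [-0.78  0.3   1.59  0.    1.26 -2.52]
```

```bash
python3 jog.py "-0.012 -0.006 0 0 0 -0.009;-0.0235 -0.006 0.005 0 0 -0.009;-0.0235 -0.006 0.015 0 0 -0.009;-0.0235 -0.006 0.015 0 0 -0.009;-0.0235 -0.006 0.015 0 0 -0.009"|egrep "pos|force:|width"; python3 - <<'E'
from h import *
tool([.5012,-.3620,.115],.18+np.pi/2)
E
```

```text
tcp_pos: [0.5016, -0.3606, 0.1306]
force: [0.9, -0.6, -0.9]
gripper_width: 0.687
gripper_force: 54.0
shift [ 0.0006 -0.0014  0.0156] world dyaw -0.0024 rz tool 0.0024 j [-0.75  0.35  1.55 -0.    1.24 -2.5 ]
```

```bash
python3 jog.py "0 -0.001 0.005 0 0 0;0 -0.001 0.01 0 0 0;0 -0.001 0.014 0 0 0;0 -0.001 0.016 0 0 0"|egrep "pos|force:"; python3 jog.py "0 0 0.002 0 0 0;0 0 0.004 0 0 0;0 0 0.004 0 0 0"|egrep "pos|force:"; python3 jog.py "0 0 0.002 0 0 0;0 0 0.004 0 0 0;0 0 0.004 0 0 0"|egrep "pos|force:"
```

```text
tcp_pos: [0.5016, -0.3626, 0.1147]
force: [0.6, 1.1, 0.2]
gripper_force: 54.0
tcp_pos: [0.5018, -0.3627, 0.111]
force: [-0.5, 0.1, -0.8]
gripper_force: 54.0
tcp_pos: [0.5018, -0.3626, 0.1071]
force: [0.5, -0.2, -1.2]
gripper_force: 54.0
```

```bash
python3 jog.py "0 0 0.004 0 0 0;0 0 0.008 0 0 0;0 0 0.008 0 0 0"|egrep "pos|force:"; python3 jog.py "0 0 0.003 0 0 0;0 0 0.006 0 0 0;0 0 0.008 0 0 0;0 0 0.008 0 0 0"|egrep "pos|force:|mom"
```

```text
tcp_pos: [0.5017, -0.3625, 0.0984]
force: [-0.2, 0.1, -0.8]
gripper_force: 54.0
tcp_pos: [0.5018, -0.3626, 0.0908]
force: [0.5, 0.2, -0.7]
gripper_force: 54.0
```

```bash
python3 jog.py "0 0 0.001 0 0 0;0 0 0.002 0 0 0;0 0 0.002 0 0 0"|egrep "pos|force:"
```

```text
tcp_pos: [0.502, -0.3627, 0.0894]
force: [0.6, -0.6, -0.7]
gripper_force: 54.0
```

```bash
python3 jog.py "0 0 0.001 0 0 0;0 0 0.001 0 0 0"|egrep "pos|force:";python3 jog.py "0 0 0.001 0 0 0;0 0 0.001 0 0 0"|egrep "pos|force:"
```

```text
tcp_pos: [0.502, -0.3628, 0.0892]
force: [-3.9, 3.2, 9.3]
gripper_force: 55.0
tcp_pos: [0.502, -0.3628, 0.0892]
force: [-8.4, 7.8, 23.3]
gripper_force: 56.4
```

```bash
python3 jog.py "0 0 0.001 0 0 0;0 0 0.001 0 0 0"|egrep "pos|force:"
```

```text
tcp_pos: [0.502, -0.3628, 0.0891]
force: [-13.3, 11.1, 36.5]
gripper_force: 57.9
```

Contact at TCP z = 0.0892 matches the seated height: the plate underside sits 69 mm below the TCP, as it did on the wheel. I'll relax the push, open, and rise.

```bash
python3 jog.py "0 0 -0.0025 0 0 0;0 0 -0.0025 0 0 0"|egrep "pos|force:"; python3 jog.py "0 0 0 0 0 0;0 0 0 0 0 0;0 0 0 0 0 0;0 0 0 0 0 0" 0.95|egrep "pos|force:|width"; python3 jog.py "0 0 -0.02 0 0 0;0 0 -0.06 0 0 0;0 0 -0.1 0 0 0;0 0 -0.11 0 0 0;0 0 -0.11 0 0 0;0 0 -0.11 0 0 0"|egrep "pos|force:|width"; python3 - <<'E'
from h import *
d=grab('wrist','w9')
a=-.1751;tool([.4944-.04*np.cos(a),.1079-.04*np.sin(a),.19],a+np.pi/2)
E
```

```text
tcp_pos: [0.5021, -0.3628, 0.0898]
force: [-0.0, 0.3, -0.5]
gripper_force: 54.0
tcp_pos: [0.5019, -0.3627, 0.0887]
force: [0.1, -0.2, -0.1]
gripper_width: 0.948
gripper_force: 0.0
tcp_pos: [0.5021, -0.3628, 0.1993]
force: [-0.0, -0.0, -0.8]
gripper_width: 0.951
gripper_force: 0.0
shift [-0.0401  0.478   0.0084] world dyaw -0.3564 rz tool 0.3564 j [-0.75  0.3   1.48 -0.    1.37 -2.5 ]
```

```bash
python3 jog.py "-0.003 0.04 0 0 0 0.03;-0.007 0.08 0 0 0 0.06;-0.01 0.12 0 0 0 0.09;-0.013 0.16 0 0 0 0.12;-0.017 0.2 0 0 0 0.15;-0.02 0.24 0 0 0 0.18;-0.023 0.28 0 0 0 0.21;-0.027 0.32 0 0 0 0.24;-0.03 0.36 0 0 0 0.27;-0.033 0.4 0 0 0 0.3;-0.037 0.44 0 0 0 0.33;-0.04 0.478 0 0 0 0.356"|egrep "pos|force:"; python3 jog.py "0 0 0.04 0 0 0;0 0 0.04 0 0 0;0 0 0.04 0 0 0"|egrep "pos|force:"; python3 - <<'E'
from h import *
a=-.1751;tool([.4944-.04*np.cos(a),.1079-.04*np.sin(a),.08],a+np.pi/2)
d=grab('wrist','w10')
h,s,v=cv2.split(cv2.cvtColor(d["color"],cv2.COLOR_BGR2HSV));print([ (p.round(1).tolist(),) for p in proj(d,[[.4531,.1152,.012],[.4944,.1079,.012]])])
# hole blob near predicted single hole
u,w=proj(d,[.4531,.1152,.012])[0].astype(int);c=d["color"][w-25:w+25,u-25:u+25];m=(c[:,:,1].astype(int)<130).astype(np.uint8)
n,l,st,ce=cv2.connectedComponentsWithStats(m);print(np.hstack([st,ce.round(1)+[u-25,w-25]])[1:])
E
```

```text
tcp_pos: [0.454, 0.1166, 0.1977]
force: [0.6, -0.2, -0.1]
gripper_force: 0.0
tcp_pos: [0.4539, 0.1148, 0.1572]
force: [0.4, 0.7, 0.1]
gripper_force: 0.0
shift [-0.0015  0.0004  0.0772] world dyaw -0.0016 rz tool 0.0016 j [ 0.08  0.03  1.88 -0.    1.24 -1.31]
[([281.4, 216.8],), ([281.2, 278.6],)]
[[ 13.   14.   25.   23.  437.  281.  215.8]]
```

```bash
python3 jog.py "-0.0015 0 0.03 0 0 0;-0.0015 0 0.055 0 0 0;-0.0015 0 0.075 0 0 0;-0.0015 0 0.085 0 0 0;-0.0015 0 0.086 0 0 0;-0.0015 0 0.086 0 0 0"|egrep "pos|force:"; python3 jog.py "0 0 0.001 0 0 0;0 0 0.001 0 0 0"|egrep "pos|force:"
```

```text
tcp_pos: [0.4572, 0.1138, 0.0738]
force: [0.4, 0.4, 0.5]
gripper_force: 0.0
tcp_pos: [0.4573, 0.1143, 0.0732]
force: [-0.7, -0.4, 0.2]
gripper_force: 0.0
```

```bash
python3 jog.py "0 0 0.003 0 0 0;0 0 0.0035 0 0 0;0 0 0.0035 0 0 0"|egrep "pos|force:"; python3 jog.py "0 0 0 0 0 0;0 0 0 0 0 0;0 0 0 0 0 0;0 0 0 0 0 0;0 0 0 0 0 0;0 0 0 0 0 0;0 0 0 0 0 0" 0.5 50|egrep "pos|force:|width"
```

```text
tcp_pos: [0.4566, 0.1144, 0.0685]
force: [-0.0, 0.2, 0.6]
gripper_force: 0.0
tcp_pos: [0.4567, 0.1145, 0.0688]
force: [-2.3, 0.2, 7.3]
gripper_width: 0.688
gripper_force: 53.5
```

```bash
python3 jog.py "0 0 -0.002 0 0 0;0 0 -0.01 0 0 0;0 0 -0.04 0 0 0;0 0 -0.08 0 0 0;0 0 -0.115 0 0 0;0 0 -0.115 0 0 0;0 0 -0.115 0 0 0"|egrep "pos|force:|width"; python3 - <<'E'
from h import *
for f in("w7","w8"):   # reference: same detector on the frame plate's hole (rim 280.5,285 / 280.1,285.9)
    d=dict(np.load(f"pics/{f}.npz"))
d=grab('wrist','w11')
e,r=d["eye"],R.from_quat(d["attitude"])
# tool frame from camera: camera axes in tool known
C=np.array([[0,-.955,-.297],[1,0,0],[0,-.297,.955]]);rt=r*R.from_matrix(C).inv();tcp=e-rt.apply([.07517,-.0007,-.0693])
print("tcp",tcp.round(4))
c=d["color"][262:310,255:305];g=cv2.cvtColor(c,cv2.COLOR_BGR2GRAY)
np.set_printoptions(linewidth=250);print(g[::3,::2])
tool([.5012,-.3623,.19],.18+np.pi/2)
E
```

```text
tcp_pos: [0.4572, 0.1145, 0.1857]
force: [1.3, 0.3, -1.6]
gripper_width: 0.687
gripper_force: 54.3
tcp [0.4571 0.1144 0.1859]
[[159 159 156 157 157 159 159 160 161 161 160 158 155 155 151 152 150 153 158 161 164 164 166 165 164]
 [159 158 157 156 158 161 160 163 161 162 158 156 153 153 153 151 151 156 159 163 165 165 163 166 163]
 [158 158 157 156 157 160 160 157 144 130 114 106 106 104 107 117 132 147 157 163 164 164 166 164 165]
 [158 158 157 157 155 150 131 102  77  75  73  73  71  71  69  69  73  91 123 148 161 165 164 167 164]
 [159 157 157 155 143 113  84  73  69  71  73  71  73  71  70  66  66  66  71  99 139 161 164 165 164]
 [161 158 156 142 116  86  75  72  72  71  71  72  71  70  69  70  69  65  68  74 111 144 162 166 164]
 [159 157 150 132 111 103  87  76  74  71  72  72  71  71  71  73  66  69  82 106 113 128 153 165 166]
 [158 155 146 128 111 112 112 103  88  78  71  73  72  73  72  74  81 100 116 115 113 123 152 164 165]
 [158 156 147 133 112 113 116 116 116 114 111 105 106 106 110 116 120 122 120 113 110 130 152 162 165]
 [158 157 150 137 119 115 119 119 119 118 120 120 122 123 124 124 124 122 116 114 117 143 155 165 166]
 [159 159 156 147 137 121 117 118 117 120 122 122 123 123 125 123 122 119 114 116 134 153 164 166 165]
 [159 158 158 154 150 146 132 122 119 122 125 125 125 124 124 121 118 117 124 145 155 162 166 167 165]
 [160 159 158 157 158 154 153 149 140 130 127 126 127 125 124 124 129 138 149 158 163 166 166 166 166]
 [157 159 157 158 158 159 161 161 159 157 154 153 153 151 149 148 147 151 158 164 166 167 166 166 165]
 [158 159 157 158 158 160 162 162 162 163 162 158 156 155 154 150 152 155 162 163 165 166 167 166 167]
 [158 157 158 157 156 159 162 163 163 161 162 160 160 156 155 154 152 155 160 163 165 166 166 167 166]]
shift [-0.1268 -0.4617 -0.0059] world dyaw 0.3546 rz tool -0.3546 j [ 0.08  0.01  1.84 -0.    1.29 -1.31]
```

```bash
python3 jog.py "-0.01 -0.036 0 0 0 -0.03;-0.02 -0.075 0 0 0 -0.06;-0.03 -0.113 0 0 0 -0.09;-0.04 -0.15 0 0 0 -0.12;-0.05 -0.19 0 0 0 -0.15;-0.06 -0.23 0 0 0 -0.18;-0.074 -0.265 0 0 0 -0.21;-0.085 -0.305 0 0 0 -0.24;-0.095 -0.345 0 0 0 -0.27;-0.107 -0.385 0 0 0 -0.3;-0.118 -0.425 0 0 0 -0.33;-0.128 -0.462 0 0 0 -0.355"|egrep "pos|force:"; python3 jog.py "0 0 0.03 0 0 0;0 0 0.05 0 0 0;0 0 0.05 0 0 0;0 0 0.05 0 0 0"|egrep "pos|force:"; python3 - <<'E'
from h import *
tool([.5028,-.3626,.130],.18+np.pi/2)
E
```

```text
tcp_pos: [0.5016, -0.3649, 0.1817]
force: [0.9, 1.0, -0.2]
gripper_force: 54.3
tcp_pos: [0.5017, -0.3622, 0.1318]
force: [0.1, 0.2, 0.1]
gripper_force: 55.1
shift [-0.001  -0.0006  0.0018] world dyaw -0.0002 rz tool 0.0002 j [-0.75  0.35  1.55 -0.    1.25 -2.5 ]
```

```bash
python3 jog.py "-0.001 -0.0005 0.003 0 0 0;-0.001 -0.0005 0.008 0 0 0;-0.001 -0.0005 0.012 0 0 0;-0.001 -0.0005 0.014 0 0 0;-0.001 -0.0005 0.014 0 0 0"|egrep "pos|force:"; python3 jog.py "0 0 0.002 0 0 0;0 0 0.004 0 0 0;0 0 0.005 0 0 0;0 0 0.005 0 0 0"|egrep "pos|force:"; python3 jog.py "0 0 0.002 0 0 0;0 0 0.004 0 0 0;0 0 0.004 0 0 0"|egrep "pos|force:"; python3 jog.py "0 0 0.002 0 0 0;0 0 0.004 0 0 0;0 0 0.004 0 0 0"|egrep "pos|force:"
```

```text
tcp_pos: [0.5034, -0.3628, 0.1192]
force: [-0.1, 0.1, -0.9]
gripper_force: 55.1
tcp_pos: [0.5033, -0.3631, 0.1142]
force: [-0.5, -0.3, -0.1]
gripper_force: 55.1
tcp_pos: [0.5031, -0.3629, 0.1099]
force: [-1.5, 1.1, -2.2]
gripper_force: 55.1
tcp_pos: [0.5031, -0.3629, 0.1059]
force: [-5.4, 3.2, -0.4]
gripper_force: 55.1
```

```bash
python3 jog.py "0.0015 0.001 0 0 0 0;0.0015 0.001 0 0 0 0;0.0015 0.001 0 0 0 0"|egrep "pos|force:"; python3 jog.py "0 0 0.001 0 0 0;0 0 0.002 0 0 0;0 0 0.002 0 0 0"|egrep "pos|force:"
```

```text
tcp_pos: [0.5019, -0.3625, 0.1066]
force: [0.3, -0.7, -1.4]
gripper_force: 55.1
tcp_pos: [0.5018, -0.3624, 0.1042]
force: [0.0, 0.0, -0.5]
gripper_force: 55.1
```

Side load is gone. I'll continue down to the seat, expected at about 0.1008.

```bash
python3 jog.py "0 0 0.001 0 0 0;0 0 0.002 0 0 0;0 0 0.002 0 0 0"|egrep "pos|force:"; python3 jog.py "0 0 0.001 0 0 0;0 0 0.001 0 0 0"|egrep "pos|force:";python3 jog.py "0 0 0.001 0 0 0;0 0 0.001 0 0 0"|egrep "pos|force:"
```

```text
tcp_pos: [0.5017, -0.3624, 0.1022]
force: [-0.5, 0.4, -0.7]
gripper_force: 55.1
tcp_pos: [0.5018, -0.3624, 0.1014]
force: [-0.2, -0.2, 0.8]
gripper_force: 55.3
tcp_pos: [0.5019, -0.3624, 0.1011]
force: [-3.1, 2.4, 8.6]
gripper_force: 56.1
```

Contact at 0.1011 is exactly one plate thickness above the frame's 0.0892. I'll release and rise, then check room behind the lid.

```bash
python3 jog.py "0 0 -0.001 0 0 0;0 0 -0.001 0 0 0"|egrep "pos|force:"; python3 jog.py "0 0 0 0 0 0;0 0 0 0 0 0;0 0 0 0 0 0;0 0 0 0 0 0" 0.95|egrep "pos|force:|width"; python3 jog.py "0 0 -0.02 0 0 0;0 0 -0.06 0 0 0;0 0 -0.1 0 0 0;0 0 -0.14 0 0 0;0 0 -0.18 0 0 0;0 0 -0.22 0 0 0;0 0 -0.24 0 0 0;0 0 -0.24 0 0 0" 0.95|egrep "time|pos|force:|width"; python3 - <<'E'
from h import *
L=lambda f:dict(np.load(f"pics/{f}.npz"))
t,s=L("top0"),L("scene0")
print("crate corner",tri([(t,(306,137)),(s,(341,190))]))
# lid top edge in the scene picture: predicted for upright and 1.75 rad
o=np.array([.5385,-.3548,0]);r=R.from_euler("z",.18)
for th in(1.45,1.57,1.75):
    P=[o+r.apply([.09-.165*np.cos(th),y,.057+.165*np.sin(th)]) for y in(-.031,.031)]
    print(th,proj(t,P).round(1).tolist(),proj(s,P).round(1).tolist())
print("pushpt behind",(o+r.apply([.125,0,0])).round(4)); tool(o+r.apply([.125,0,.335]),.18+np.pi/2)
# lid blob (grey, bright) in scene
c=cv2.cvtColor(s["color"],cv2.COLOR_BGR2HSV)[215:275,335:375]
m=(c[:,:,1]<70)&(c[:,:,2]>90);ys,xs=np.where(m);print("scene lid rows/cols",ys.min()+215,xs.min()+335,xs.max()+335)
for y in range(0,60,3):print(y+215,np.where(m[y])[0]+335)
E
```

```text
tcp_pos: [0.5018, -0.3625, 0.1016]
force: [1.0, -1.0, -0.3]
gripper_force: 55.1
tcp_pos: [0.5017, -0.3624, 0.1013]
force: [-0.3, 0.1, -0.4]
gripper_width: 0.952
gripper_force: 0.0
time_s: 27.53
tcp_pos: [0.5022, -0.3628, 0.3472]
force: [1.4, 0.2, -0.4]
gripper_width: 0.953
gripper_force: 0.0
crate corner (array([ 0.72850252, -0.11315389,  0.13108342]), np.float64(0.005078384384263116))
1.45 [[409.7, 171.7], [385.8, 175.6]] [[356.0, 231.8], [341.8, 219.7]]
1.57 [[408.4, 164.1], [384.4, 168.0]] [[360.9, 228.6], [346.7, 216.7]]
1.75 [[405.9, 153.2], [382.1, 157.0]] [[367.8, 225.0], [353.6, 213.3]]
pushpt behind [ 0.6615 -0.3324  0.    ]
shift [-0.1621  0.0013  0.0129] world dyaw -0.0004 rz tool 0.0004 j [-0.75  0.23  1.26 -0.    1.65 -2.5 ]
scene lid rows/cols 217 340 361
215 []
218 [346 347 348 349]
221 [347 348 349 350 351 352 353 354 355]
224 [346 347 348 349 350 351 352 353 354 355 356 357 358]
227 [347 348 349 350 351 352 353 354 355 356 357 358 359 360]
230 [347 348 349 350 351 352 353 354 355 356 357 358 359 360 361]
233 [347 350 351 352 353 354 355 356 357 358 359 360]
236 [346 347 348 349 350 351 352 353 354 355 356 357 358 359]
239 [346 347 348 349 350 351 352 353 354 355 358 359]
242 [345 346 347 348 349 350 351 352 353 354 358]
245 [345 346 347 348 349 350 351 352 353 354 357 358]
248 [344 345 346 347 348 349 350 351 352 353 357]
251 [341 342 343 344 345 346 347 348 349 350 351 356 357]
254 [342 343 344 345 346 347 348 349 350 351 356]
257 [345 346 347 348 349 350 351 355 356]
260 [348 349 350 351 352 353 354 355]
263 [352 353 354]
266 [357 358]
269 []
272 [340]
```

The lid stands at about 1.57 rad and the crate rim is only about 0.13 m high, so there is room behind. I'll shut the fingers, pass over the lid and come down behind it.

```bash
python3 jog.py "-0.03 0.001 0 0 0 0;-0.07 0.001 0 0 0 0;-0.11 0.001 0 0 0 0;-0.15 0.001 0 0 0 0;-0.165 0.001 0 0 0 0;-0.165 0.001 0 0 0 0;-0.165 0.001 0.03 0 0 0;-0.165 0.001 0.06 0 0 0;-0.165 0.001 0.08 0 0 0;-0.165 0.001 0.08 0 0 0" 0.0|egrep "pos|force:|width"; python3 - <<'E'
from h import *
from cell import arm
o=np.array([.5385,-.3548,0]);r=R.from_euler("z",.18);s=arm.read_state();print((r.inv().apply(s['tcp_pos']-o)).round(4),s['joint_pos'].round(2))
E
```

```text
tcp_pos: [0.6625, -0.3315, 0.2558]
force: [0.6, -0.0, 0.4]
gripper_width: 0.002
gripper_force: 0.0
[0.1261 0.0008 0.2558] [-0.57  0.52  1.04 -0.    1.58 -2.32]
```

```bash
python3 jog.py "0.005 0 -0.014 0 0 0;0.015 0 -0.014 0 0 0;0.027 0 -0.014 0 0 0;0.039 0 -0.012 0 0 0;0.057 0 -0.01 0 0 0;0.074 0 -0.004 0 0 0;0.09 0 0.0025 0 0 0;0.101 0 0.009 0 0 0;0.111 0 0.016 0 0 0;0.12 0 0.024 0 0 0;0.128 0 0.032 0 0 0;0.128 0 0.032 0 0 0"|egrep "pos|force:|width"; python3 - <<'E'
from h import *
from cell import arm
o=np.array([.5385,-.3548,0]);r=R.from_euler("z",.18);s=arm.read_state();p=r.inv().apply(s['tcp_pos']-o);print(p.round(4))
d=grab("scene","s2");c=np.array([p[0]-.011,0,p[2]-.075])
for th in(.6,.7,.8,1.57):
    print(th,proj(d,[o+r.apply([.09-.165*np.cos(th),y,.057+.165*np.sin(th)]) for y in(-.031,.031)]).round(1).tolist())
E
```

```text
tcp_pos: [0.5368, -0.3555, 0.2317]
force: [-0.0, 0.2, 0.0]
gripper_width: -0.001
gripper_force: 0.0
[-0.0018 -0.0004  0.2317]
0.6 [[324.5, 265.1], [311.1, 252.2]]
0.7 [[327.4, 260.7], [313.9, 247.9]]
0.8 [[330.6, 256.3], [317.0, 243.6]]
1.57 [[360.9, 228.6], [346.7, 216.7]]
```

```bash
python3 jog.py "0.005 0 0.009 0 0 0;0.01 0 0.018 0 0 0;0.0145 0 0.027 0 0 0;0.02 0 0.038 0 0 0;0.025 0 0.049 0 0 0;0.028 0 0.058 0 0 0;0.031 0 0.067 0 0 0;0.033 0 0.072 0 0 0;0.033 0 0.076 0 0 0"|egrep "pos|force:|width"; python3 jog.py "0 0 0.002 0 0 0;0 0 0.004 0 0 0;0 0 0.004 0 0 0"|egrep "pos|force:"; python3 jog.py "0 0 0.002 0 0 0;0 0 0.004 0 0 0;0 0 0.004 0 0 0"|egrep "pos|force:"
```

```text
tcp_pos: [0.5051, -0.3607, 0.1525]
force: [0.1, 0.6, 0.8]
gripper_width: -0.003
gripper_force: 0.2
tcp_pos: [0.5057, -0.3607, 0.1494]
force: [0.4, -0.3, 0.7]
gripper_force: 0.0
tcp_pos: [0.5055, -0.3606, 0.1452]
force: [0.5, -0.1, -0.2]
gripper_force: 0.0
```

```bash
python3 jog.py "0 0 0.001 0 0 0;0 0 0.002 0 0 0;0 0 0.002 0 0 0"|egrep "pos|force:"; python3 jog.py "0 0 0.001 0 0 0;0 0 0.002 0 0 0;0 0 0.002 0 0 0"|egrep "pos|force:"; python3 jog.py "0 0 0.001 0 0 0;0 0 0.002 0 0 0;0 0 0.002 0 0 0"|egrep "pos|force:"
```

```text
tcp_pos: [0.5055, -0.3607, 0.1438]
force: [-1.7, 1.6, 3.9]
gripper_force: 2.2
tcp_pos: [0.5054, -0.3608, 0.1417]
force: [-2.7, -0.3, 4.3]
gripper_force: 2.2
tcp_pos: [0.5054, -0.3608, 0.1396]
force: [-2.4, 0.1, 4.3]
gripper_force: 1.6
```

```bash
python3 jog.py "0 0 0.001 0 0 0;0 0 0.002 0 0 0;0 0 0.002 0 0 0"|egrep "pos|force:"; python3 jog.py "0 0 0.001 0 0 0;0 0 0.002 0 0 0;0 0 0.002 0 0 0"|egrep "pos|force:"; python3 jog.py "0 0 0.001 0 0 0;0 0 0.002 0 0 0;0 0 0.002 0 0 0"|egrep "pos|force:"
```

```text
tcp_pos: [0.5055, -0.3607, 0.1372]
force: [-1.1, -1.1, 1.1]
gripper_force: 0.6
tcp_pos: [0.5055, -0.3606, 0.135]
force: [0.4, -0.8, 0.1]
gripper_force: 0.0
tcp_pos: [0.5056, -0.3607, 0.1335]
force: [-1.0, 0.7, 3.9]
gripper_force: 1.4
```

The force rose to about 5 N at the catch and dropped past it, then the lid met its stop. I'll give it one more small push, then retreat and look.

```bash
python3 jog.py "0 0 0.001 0 0 0;0 0 0.001 0 0 0"|egrep "pos|force:"; python3 jog.py "0 0 -0.03 0 0 0;0.02 0 -0.07 0 0 0;0.05 0 -0.11 0 0 0;0.09 0 -0.12 0 0 0;0.1 0.03 -0.12 0 0 0;0.1 0.05 -0.12 0 0 0;0.1 0.05 -0.12 0 0 0"|egrep "time|pos|force:"; python3 - <<'E'
from h import *
d=grab("wrist","w12");s=grab("scene","s3")
o=np.array([.5385,-.3548,0]);r=R.from_euler("z",.18)
for th in(0,.09):print(th,proj(d,[o+r.apply([.09-.165*np.cos(th),y,.061+.165*np.sin(th)]) for y in(-.031,.031)]).round(1).tolist())
a=d["color"][120:,:];b=cv2.resize(s["color"][225:310,270:370],(353,300));cv2.imwrite("pics/fin.png",np.hstack([cv2.resize(a,(447,240)),b[:240]]))
E
```

```text
tcp_pos: [0.5056, -0.3608, 0.1333]
force: [-3.9, 2.5, 12.1]
gripper_force: 6.0
time_s: 32.92
tcp_pos: [0.3969, -0.3273, 0.2533]
force: [-0.5, 0.5, 0.6]
gripper_force: 0.0
0 [[173.4, 269.2], [253.1, 269.2]]
0.09 [[168.0, 279.3], [251.8, 279.3]]
```

View pics/fin.png

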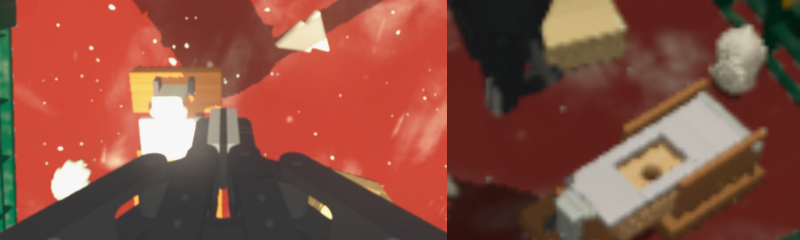

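The final picture shows the lid lying flat on the press. Its front edge is at about y=118, where 119 means shut and 127 means on the catch, and the cover's round hole shows through the lid's frame.

```bash
python3 -c "
from cell import arm
print(arm.close_job())"
```

```text
the job is handed in; nothing more can be done
None
```

The job is handed in after about 33 s of robot time: the frame plate and then the cover plate were lowered onto their seats, the lid was pressed past its catch, and I touched none of the figures or the cup.

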